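Hold the flattening box open at fifty degrees

TASK

The lid of the plywood flattening box is kept shut by a cloth-covered lead weight. Lift the weight off and set it down flat on the middle of the pressing board beside the box, without dropping it, and let go of it; then raise the lid by its bar handle to 50 degrees open (the long mark on the box's quadrant) and keep holding it there with the fingers, because it falls shut by itself and the stuck prints are to be taken out. Finish while still holding the lid at that angle, with the red-capped jar, the tub of cotton buds and the loupe left where they stand.

Things in the scene. Friction and masses are not known exactly. Their poses are not given: they have to be found in the camera images.
- box: Fixed open plywood box, 180 deep (x) x 200 wide (y) x 90 mm high, front towards its -x, yaw within 0.25 rad; on the left or right of the table. Origin: centre of underside. A thin aluminium quadrant on its +y outer side (7 mm out, up to 182 mm above the table), centred on the hinge, has short marks every 10 degrees, a long round-ended finger at 50. A wad of prints lies inside.
- lid (a joint): Opening angle of the plywood lid in rad, 0 = shut and level, growing as its front edge rises (50 degrees = 0.873). It swings freely and falls shut under its own weight (about 0.3 to 0.5 kg) when let go; end stop at 1.7.
- lid_bar (a point): Centre of the lid's handle: round steel bar, 10 mm thick, 124 mm long, parallel to the hinge (box y), 45 mm in front of the lid's front edge on an arm at each end; 225 mm from the hinge axis, 95 mm above the table when shut, free space below. Pinched from above it can turn between the fingers as the lid rises. Axes: the lid's (x from front to hinge, y along the bar).
- lid_hinge (a point): Middle of the hinge axis (parallel to box y) at the back top edge of the box: box frame (90, 0, 95) mm. At opening angle a the bar is at box frame x = 90 - 225 cos a, z = 95 + 225 sin a mm. The lid is a board 180 x 200 x 8 mm at hinge height, its top 99 mm above the table when shut.
- weight_center (a point): Centre (13 mm above the underside) of the grey cloth-covered lead weight, a rounded block 100 (its x) x 46 (y) x 27 (z) mm, 0.5 to 0.75 kg. At the start it lies flat on the shut lid, its long side roughly along box y. Rotation: the block's.
- board_top (a point): Centre of the top face of the loose wooden pressing board, 100 (its x) x 130 (its y) x 24 mm, which lies flat on the table on the side where the box is not. Its rotation is that of the board.
- jar_center (a point): Centre of a closed white paste jar with a red cap, 57 mm across, 75 mm high, standing behind the work: leave alone.
- buds_center (a point): Centre of a round clear tub of cotton buds, 77 mm across, 80 mm high, standing to the left of the work: leave alone.
- loupe_center (a point): Centre of a small black loupe, 43 mm across, 38 mm high, standing near the table's front edge: leave alone.
Not all that is in view belongs to the job. There is more than one size of the part that bears weight_center; the job needs the smaller. There is more than one size of the part that bears board_top; the job needs the larger.

How it is judged:
By the outcome, as a careful person would: the job done as asked, in the order asked, and still so for the second after the job is handed in, while the arm keeps its last pose, push and grip.
It also fails if it takes over 54 s, if anything falls off the work surface, if the arm or the gripper's body presses on something with over 40 N, if the wrist force passes 120 N, or if a joint passes its speed limit or range.

ROBOT

A 6-joint arm with a two-finger parallel gripper is mounted at the origin on a cart in front of the work surface, level with it; the furniture and walls round the work are solid. World frame = base frame: x ahead of the robot, y to its left, z up, the work surface at z = 0. Lengths are in m, angles in rad, forces in N, time in s.
With the tool pointing down it reaches from about 0.35 to 0.85 m from the base axis. Payload 8.1 kg.
Tool frame: the origin (TCP) lies at the very end of the fingers, on their centre line; the grasp point (between the pads) lies 19 mm behind it; z points along the fingers, y is the direction in which the jaws open and shut (so a half turn about z gives the same grasp; the last joint's range is limited). The gripper opens to 93 mm and grips with 3 to 60 N. Pads are 15 mm wide; open, the fingers measure 128 mm over their backs; the gripper's body (75 mm by 188 mm) begins 65 mm behind the grasp point.
Start: joints at [1.04, 0.13, 1.488, -0, 1.523, -0.085], TCP at [0.259, 0.541, 0.219] pointing down, gripper open.
Joint ranges: [-2.96, 2.96], [-0.89, 2.26], [0.02, 2.5], [-1.34, 4.48], [0, 2.73], [-2.66, 2.66]. Speed limits (rad/s): [2.39, 2.39, 2.79, 3.14, 3.14, 3.14].

INTERFACE

Orientations are given as a rotation vector (axis times angle).
In Python, from plant import robot gives the robot as it stands.
- The arm moves only by the shell command python3 -m inch 'ROWS' [FORCE]. ROWS is JSON, a list that holds one entry, the list of rows, each a list of 7 numbers: the shift along the tool's x, y, z in cm, then the turn, a rotation vector about the tool's x, y, z in degrees, then the gripper command: -1 is fully open, 1 is shut, values between are in proportion. A call has 1 to 5 rows; each row shifts and turns the commanded pose from where the row before left it, along the tool's axes as they then stand; what a row does not reach is not made up. A row lasts 1/10 s, in which the tool goes at most 50 mm and 8.59 degrees, less where a joint would pass 70% of its speed; a pose out of reach is approached as far as the arm can. A call with a gripper value outside its range is refused whole. The fingers move at their own pace and stop on an object; FORCE is the grip in N (left out, the last holds). Time passes only in rows, so rows that do not move let the fingers close. It gives the time, the measured TCP pose, the force and the opening at its end, in the units of the state.
- robot.read_state(): the state, without advancing time (a new reading comes with each control period).
- robot.read_camera(name): name is "side" or "top" or "wrist"; returns a dict with "image" (420x560x3 uint8, blue, green, red), "K" (3x3 intrinsics, pixels), "R" (3x3) and "t" (3): a world point X has camera coordinates R X + t; the wrist camera has in their place "tool_from_camera" (4x4, takes a point from camera to tool coordinates, whose origin is the TCP and whose axes are the flange's). Camera axes: x right, y down, z forward; pixel columns grow to the right and rows downward; lengths in m; the calibration is good to about 2 mm. A picture is of the moment at which its call begins: read the wrist's pose just before it. There is no depth.
- robot.close_job(): hands the job in, once; it reports no verdict.
The state is a dict: "t": time; "q": joint angles; "dq": joint speeds; "joint_torque": joint torques, N m; "tool_pos": TCP position; "orientation": TCP orientation; "force": force on the tool from outside, world axes, zero at the start; "wrist_torque": the same for the moment, N m; "opening": finger opening in m.
Only numpy, scipy, OpenCV 4.12 (cv2) and the standard library are available. Lean on these libraries where they do the work, as an engineer would, in place of code of your own. Each camera call takes 0.05 s, during which the arm holds its last target. There are 200 camera calls.

## Working session

There is one attempt and no reset: what is moved stays moved. The work goes in short steps, Python scripts to look and compute and a shell command to move; the robot and the scene stay as the last step left them, time stands still between calls to the robot, and variables do not carry over. Pictures are saved under pics/ and viewed, about 8 in all and at most 12, crops included, and the job is handed in when it is done.

```bash
ls; mkdir -p pics
cat > h.py <<'E'
import numpy as np,cv2
from scipy.spatial.transform import Rotation as Ro
from plant import robot
def cam(n):
    s=robot.read_state(); c=robot.read_camera(n)
    if n=="wrist":
        T=np.eye(4);T[:3,:3]=Ro.from_rotvec(s["orientation"]).as_matrix();T[:3,3]=s["tool_pos"]
        M=np.linalg.inv(T@np.array(c["tool_from_camera"])); c["R"]=M[:3,:3];c["t"]=M[:3,3]
    c["K"],c["R"],c["t"]=map(np.array,(c["K"],c["R"],c["t"]))
    return c
def ray(c,uv,z):
    d=c["R"].T@np.linalg.solve(c["K"],[uv[0],uv[1],1]); o=-c["R"].T@c["t"]
    return o+d*(z-o[2])/d[2]
def proj(c,X):
    p=c["K"]@(c["R"]@np.array(X)+c["t"]); return p[:2]/p[2]
E
python3 - <<'E'
from h import *
import pickle
for n in("top","side"):
    c=cam(n); cv2.imwrite(f"pics/{n}0.png",c["image"]); pickle.dump(c,open(n+"0.pkl","wb"))
    print(n,-c["R"].T@c["t"])
s=robot.read_state();print(s["t"],s["tool_pos"],s["orientation"],s["opening"],s["force"])
E
```

```text
pics
top [0.36894694 0.14862633 1.64791665]
side [ 0.32057273 -0.61284958  0.71897285]
0.1 [0.25841938 0.54094393 0.21771073] [-6.94268283e-01 -3.06342076e+00  2.46598237e-03] 0.09260529042921412 [ 0.15356299  0.40365814 -0.91166008]
```

View pics/top0.png

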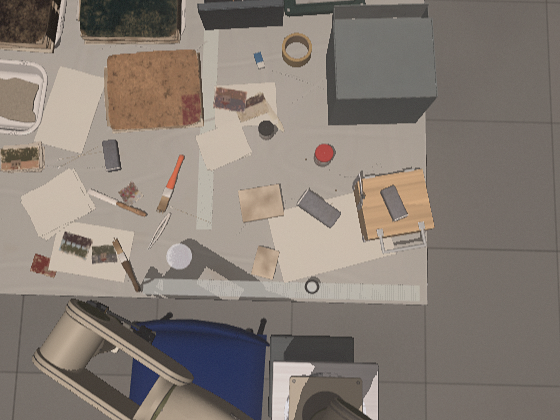

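View pics/side0.png

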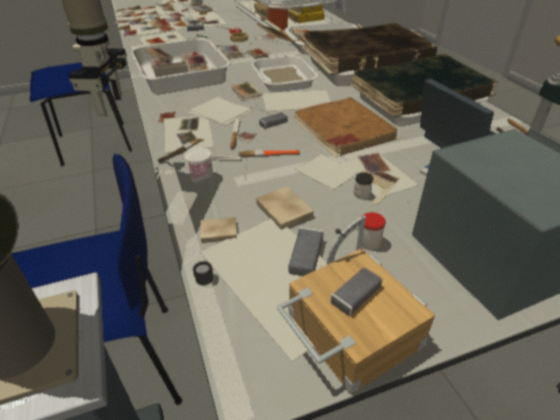

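The top view shows the box at the right (395,205) with the smaller weight on its lid (396,203). A bigger weight lies on the table at (320,208). The larger board is at (262,202), the smaller at (265,262), the jar at (324,154), the tub at (178,256) and the loupe at (312,286). Next I'll measure them.

Run:
```python
from h import *
import pickle
c=pickle.load(open("top0.pkl","rb")); im=c["image"]
lab=cv2.cvtColor(im,cv2.COLOR_BGR2LAB).astype(int)
def seg(name,seed,win,z,tol,chroma=False):
    x0,y0,x1,y1=win; ref=np.median(lab[seed[1]-3:seed[1]+4,seed[0]-3:seed[0]+4].reshape(-1,3),0)
    d=np.linalg.norm((lab-ref)*[.5,1.5,1.5],axis=2); m=np.zeros(im.shape[:2],np.uint8); m[y0:y1,x0:x1]=(d[y0:y1,x0:x1]<tol)*255
    m=cv2.morphologyEx(m,cv2.MORPH_OPEN,np.ones((3,3)));m=cv2.morphologyEx(m,cv2.MORPH_CLOSE,np.ones((5,5)))
    cs=cv2.findContours(m,0,2)[0]; k=max(cs,key=cv2.contourArea)
    P=np.array([ray(c,p[0],z)[:2] for p in k],np.float32); r=cv2.minAreaRect(P); b=cv2.boxPoints(r)
    e=[b[1]-b[0],b[2]-b[1]]; e.sort(key=np.linalg.norm); L=e[1]; a=np.degrees(np.arctan2(L[1],L[0]))
    a=(a+90)%180-90
    print(name,ref,"ctr",np.round(r[0],4),"LxS",[round(float(np.linalg.norm(v)),3) for v in e[::-1]],"long dir deg",round(float(a),1))
    cv2.drawContours(im,[k],-1,(0,255,0),1)
seg("weight lid",(396,203),(375,180,418,226),.126,14)
seg("weight table",(320,208),(292,182,346,232),.027,14)
seg("board L",(262,202),(232,178,290,226),.024,14)
seg("board S",(265,262),(245,240,285,284),.024,14)
seg("lid",(375,220),(350,160,440,246),.099,45)
cv2.imwrite("pics/seg.png",cv2.resize(im[150:300,220:440],None,fx=3.6,fy=3.6))
# hinge, bar ends guess
for n,uv,z in(("barL",(382,249),.1),("barR",(427,244),.1),("jar",(324,152),.075),("tub",(178,256),.08),("loupe",(312,286),.038)): print(n,ray(c,uv,z).round(3))
```

```text
weight lid [127. 131. 130.] ctr [ 0.6267 -0.1798] LxS [0.093, 0.043] long dir deg 23.6
weight table [128. 130. 130.] ctr [0.6169 0.0278] LxS [0.125, 0.059] long dir deg 55.9
board L [162. 133. 143.] ctr [0.6346 0.2102] LxS [0.176, 0.148] long dir deg -88.7
board S [163. 133. 143.] ctr [0.4449 0.2029] LxS [0.099, 0.098] long dir deg 86.9
lid [167. 136. 151.] ctr [ 0.6306 -0.1895] LxS [0.27, 0.254] long dir deg -88.5
barL [ 0.491 -0.151  0.1  ]
barR [ 0.509 -0.282  0.1  ]
jar [0.783 0.02  0.075]
tub [0.456 0.446 0.08 ]
loupe [0.379 0.047 0.038]
```

View pics/seg.png

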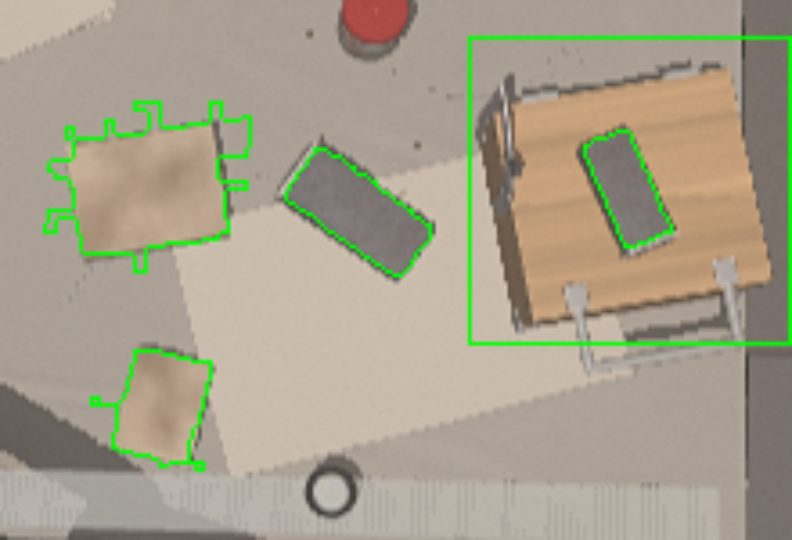

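The mask edges leak on the board and lid, but the corners are clear in the crop, so I'll use those.

Run:
```python
from h import *
import pickle
c=pickle.load(open("top0.pkl","rb"))
f=lambda p,z: ray(c,(p[0]/3.6+220,p[1]/3.6+150),z)
def quad(n,ps,z):
    P=np.array([f(p,z)[:2] for p in ps]); print(n,"ctr",P.mean(0).round(4)); 
    for i in range(4):
        e=P[(i+1)%4]-P[i]; print("  edge",np.linalg.norm(e).round(4),np.degrees(np.arctan2(e[1],e[0])).round(1))
quad("board",[(72,143),(215,124),(229,236),(84,257)],.024)
quad("lid",[(492,105),(727,70),(771,283),(531,325)],.099)
a,b=f((588,370),.095),f((737,348),.095); print("bar",a,b,(a+b)/2,np.linalg.norm(a-b))
s=robot.read_state();R=Ro.from_rotvec(s["orientation"]).as_matrix();print(R.round(3))
print("tool x heading",np.degrees(np.arctan2(R[1,0],R[0,0])),"q",s["q"])
# delta in tool axes to above the weight
print((R.T@(np.array([.6267,-.1798,.25])-s["tool_pos"])*100).round(2))
```

```text
board ctr [0.6304 0.2067]
  edge 0.1244 -80.8
  edge 0.0983 -171.5
  edge 0.1254 99.8
  edge 0.0997 7.9
lid ctr [ 0.6243 -0.1898]
  edge 0.1973 -79.9
  edge 0.1797 -169.0
  edge 0.1994 101.4
  edge 0.1842 10.3
bar [ 0.48008086 -0.15588845  0.095     ] [ 0.50113085 -0.27711822  0.095     ] [ 0.49060585 -0.21650333  0.095     ] 0.12304372759489036
[[-0.902  0.431 -0.001]
 [ 0.431  0.902 -0.001]
 [ 0.    -0.002 -1.   ]]
tool x heading 154.46131910385392 q [ 1.03963241e+00  1.31098613e-01  1.48912280e+00 -1.49292729e-05
  1.52301432e+00 -8.54292211e-02]
[-64.3  -49.16  -3.16]
```

```bash
python3 -m inch '[[[-3.78,-2.89,-0.19,0,0,0,-1],[-3.78,-2.89,-0.19,0,0,0,-1],[-3.78,-2.89,-0.19,0,0,0,-1],[-3.78,-2.89,-0.19,0,0,0,-1],[-3.78,-2.89,-0.19,0,0,0,-1]]]'
python3 -m inch '[[[-3.78,-2.89,-0.19,0,0,0,-1],[-3.78,-2.89,-0.19,0,0,0,-1],[-3.78,-2.89,-0.19,0,0,0,-1],[-3.78,-2.89,-0.19,0,0,0,-1],[-3.78,-2.89,-0.19,0,0,0,-1]]]'
python3 -m inch '[[[-3.78,-2.89,-0.19,0,0,0,-1],[-3.78,-2.89,-0.19,0,0,0,-1],[-3.78,-2.89,-0.19,0,0,0,-1],[-3.78,-2.89,-0.19,0,0,0,-1],[-3.78,-2.89,-0.19,0,0,0,-1]]]'
python3 -m inch '[[[-3.78,-2.89,-0.19,0,0,0,-1],[-3.78,-2.89,-0.19,0,0,0,-1],[0,0,0,0,0,8.2,-1],[0,0,0,0,0,8.2,-1],[0,0,0,0,0,8.2,-1]]]'
python3 -m inch '[[[0,0,0,0,0,8.2,-1],[0,0,0,0,0,8.2,-1],[0,0,0,0,0,8.2,-1],[0,0,0,0,0,8.2,-1],[0,0,0,0,0,8.2,-1]]]'
python3 -m inch '[[[0,0,0,0,0,8.2,-1],[0,0,0,0,0,8.2,-1],[0,0,0,0,0,8.2,-1],[0,0,0,0,0,8.2,-1],[0,0,0,0,0,8.2,-1]]]'
python3 -m inch '[[[0,0,0,0,0,8.2,-1],[0,0,0,0,0,8.2,-1],[0,0,0,0,0,8.2,-1],[0,0,0,0,0,0,-1],[0,0,0,0,0,0,-1]]]'
python3 - <<'E'
from h import *
import pickle
c=cam("wrist"); im=c["image"]; pickle.dump(c,open("w1.pkl","wb"))
s=robot.read_state();R=Ro.from_rotvec(s["orientation"]).as_matrix();print(s["t"],s["tool_pos"]);print(R.round(3))
for n,X in(("weight",[.6267,-.1798,.126]),("bar",[.4906,-.2165,.095]),("tcp",s["tool_pos"])): print(n,proj(c,X).round(0))
cv2.imwrite("pics/w1.png",im)
E
```

```text
t: 0.6
tool_pos: [0.3671, 0.3277, 0.2278]
orientation: [-0.694, -3.064, 0.001]
force: [1.0, 0.4, -0.1]
opening: 0.0931
t: 1.1
tool_pos: [0.4754, 0.1157, 0.2375]
orientation: [-0.694, -3.064, -0.0]
force: [0.9, -0.2, 0.4]
opening: 0.0929
t: 1.6
tool_pos: [0.5837, -0.0962, 0.2467]
orientation: [-0.695, -3.063, -0.0]
force: [0.9, 0.5, -0.6]
opening: 0.0929
t: 2.1
tool_pos: [0.6264, -0.1796, 0.2497]
orientation: [-1.34, -2.839, 0.0]
force: [0.0, -0.1, 0.2]
opening: 0.0928
t: 2.6
tool_pos: [0.6264, -0.1789, 0.2502]
orientation: [-2.249, -2.192, 0.001]
force: [0.4, 0.6, 0.6]
opening: 0.0928
t: 3.1
tool_pos: [0.6263, -0.1789, 0.2502]
orientation: [-2.875, -1.265, 0.001]
force: [0.3, 0.3, -0.2]
opening: 0.0928
t: 3.6
tool_pos: [0.6265, -0.1789, 0.2505]
orientation: [-3.075, -0.64, 0.001]
force: [-0.1, 0.7, -0.4]
opening: 0.0925
3.65 [ 0.6264992  -0.178936    0.25057563]
[[ 0.917  0.399 -0.001]
 [ 0.399 -0.917  0.   ]
 [-0.    -0.    -1.   ]]
weight [284. 202.]
bar [262. 335.]
tcp [283. 259.]
```

View pics/w1.png

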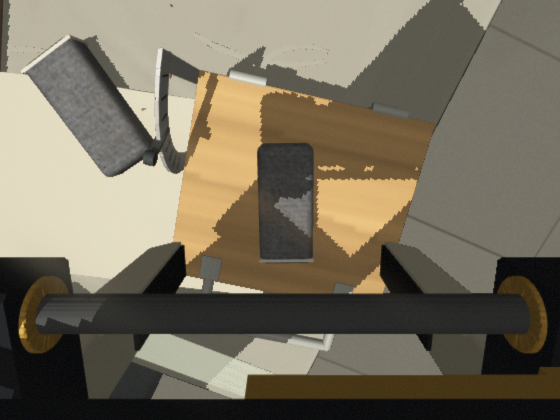

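The wrist view shows the weight centred at (286,201), upright in the image, against a predicted (284,202). That is well aligned, so I'll grip it.

```bash
python3 -m inch '[[[0,0,4,0,0,0,-1],[0,0,4,0,0,0,-1],[0,0,4,0,0,0,-1],[0,0,1.8,0,0,0,-1],[0,0,0.9,0,0,0,-1]]]'
python3 -m inch '[[[0,0,0,0,0,0,-1],[0,0,0,0,0,0,1],[0,0,0,0,0,0,1],[0,0,0,0,0,0,1],[0,0,0,0,0,0,1]]]' 45
python3 -m inch '[[[0,0,0,0,0,0,1],[0,0,0,0,0,0,1],[0,0,0,0,0,0,1],[0,0,0,0,0,0,1],[0,0,0,0,0,0,1]]]'
```

```text
t: 4.15
tool_pos: [0.6248, -0.1783, 0.1006]
orientation: [-3.074, -0.637, 0.006]
force: [0.1, 0.0, -0.4]
opening: 0.0926
t: 4.65
tool_pos: [0.6273, -0.1792, 0.1051]
orientation: [3.076, 0.633, 0.002]
force: [-0.3, 0.1, -0.1]
opening: 0.0658
t: 5.15
tool_pos: [0.6268, -0.1793, 0.1041]
orientation: [3.077, 0.633, 0.001]
force: [0.2, -1.4, 0.8]
opening: 0.0447
```

```bash
python3 -m inch '[[[0,0,-1,0,0,0,1],[0,0,-2,0,0,0,1],[0,0,-3.5,0,0,0,1],[0,0,-4,0,0,0,1],[0,0,-3,0,0,0,1]]]'
python3 -m inch '[[[0.5,-1.2,-1,0,0,0,1],[1.07,-2.32,0,0,0,0,1],[1.57,-3.52,0,0,0,0,1],[1.57,-3.52,0,0,0,0,1],[1.57,-3.52,0,0,0,0,1]]]'
python3 -m inch '[[[1.57,-3.52,0,0,0,0,1],[1.57,-3.52,0,0,0,0,1],[1.57,-3.52,0,0,0,0,1],[1.57,-3.52,0,0,0,0,1],[1.57,-3.52,0,0,0,0,1]]]'
python3 -m inch '[[[1.57,-3.52,0,0,0,0,1],[0,0,0,0,0,-4,1],[0,0,0,0,0,-8,1],[0,0,0,0,0,-8,1],[0,0,0,0,0,-8,1]]]'
python3 -m inch '[[[0,0,0,0,0,-8,1],[0,0,0,0,0,-8,1],[0,0,0,0,0,-8,1],[0,0,0,0,0,-8,1],[0,0,0,0,0,-8,1]]]'
python3 -m inch '[[[0,0,0,0,0,-5.4,1],[0,0,0,0,0,-2,1],[0,0,0,0,0,0,1],[0,0,0,0,0,0,1]]]'
python3 - <<'E'
from h import *
import pickle
c=cam("side"); d=cam("wrist"); pickle.dump(d,open("w2.pkl","wb"))
s=robot.read_state();R=Ro.from_rotvec(s["orientation"]).as_matrix();print(s["t"],s["tool_pos"]);print(R.round(3))
u=proj(c,s["tool_pos"]).astype(int);print(u)
a=cv2.resize(c["image"][60:270,120:400],(400,300)); b=cv2.resize(d["image"],(400,300)); cv2.imwrite("pics/p2.png",np.hstack([a,b]))
print("board in wrist",proj(d,[.6304,.2067,.024]))
E
```

```text
t: 5.65
tool_pos: [0.6265, -0.1786, 0.2411]
orientation: [-3.077, -0.634, -0.0]
force: [1.8, -0.2, -4.2]
opening: 0.0448
t: 6.15
tool_pos: [0.6273, -0.0222, 0.2466]
orientation: [-3.075, -0.633, 0.005]
force: [0.1, -0.2, -5.2]
opening: 0.0448
t: 6.65
tool_pos: [0.6295, 0.1704, 0.2466]
orientation: [-3.076, -0.634, 0.006]
force: [1.2, -0.3, -5.0]
opening: 0.0445
t: 7.15
tool_pos: [0.6301, 0.2075, 0.2464]
orientation: [-2.827, -1.368, 0.006]
force: [0.6, 0.3, -5.3]
opening: 0.0444
t: 7.65
tool_pos: [0.6302, 0.2073, 0.2464]
orientation: [-2.188, -2.251, 0.005]
force: [0.7, 0.4, -5.3]
opening: 0.0446
t: 8.05
tool_pos: [0.6308, 0.2069, 0.2473]
orientation: [-2.047, -2.381, 0.003]
force: [-0.8, -0.2, -5.0]
opening: 0.0443
8.15 [0.63131963 0.20669785 0.24809363]
[[-0.15   0.989 -0.001]
 [ 0.989  0.15  -0.   ]
 [-0.    -0.001 -1.   ]]
[284 128]
board in wrist [282.78880972 182.22912055]
```

View pics/p2.png

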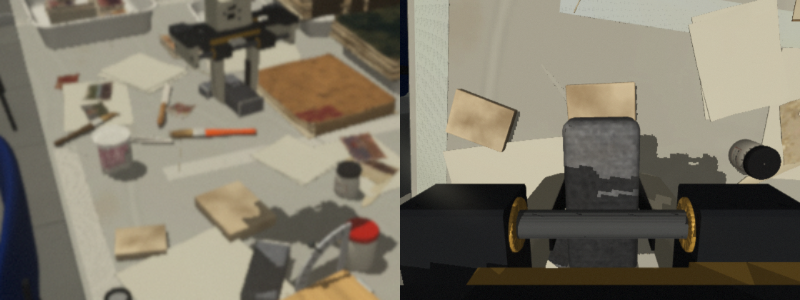

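```bash
python3 -m inch '[[[0,0,3,0,0,0,1],[0,0,4.5,0,0,0,1],[0,0,4.5,0,0,0,1],[0,0,4.5,0,0,0,1],[0,0,2.5,0,0,0,1]]]'
python3 -m inch '[[[0,0,1,0,0,0,1],[0,0,0.7,0,0,0,1],[0,0,0.3,0,0,0,1],[0,0,0.2,0,0,0,1],[0,0,0,0,0,0,1]]]'
python3 -m inch '[[[0,0,0.2,0,0,0,1],[0,0,0,0,0,0,1]]]'
```

```text
t: 8.65
tool_pos: [0.6288, 0.2057, 0.0536]
orientation: [-2.046, -2.379, 0.008]
force: [0.0, 0.2, -5.0]
opening: 0.0448
t: 9.15
tool_pos: [0.633, 0.2067, 0.0386]
orientation: [2.047, 2.382, 0.003]
force: [-0.7, -0.9, -5.1]
opening: 0.0447
t: 9.35
tool_pos: [0.6322, 0.2065, 0.0355]
orientation: [2.047, 2.382, 0.001]
force: [-0.3, -0.1, -5.8]
opening: 0.0449
```

```bash
python3 -m inch '[[[0,0,0.2,0,0,0,1],[0,0,0.2,0,0,0,1],[0,0,0,0,0,0,1],[0,0,0,0,0,0,1]]]'
python3 -m inch '[[[0,0,0.1,0,0,0,1],[0,0,0,0,0,0,1]]]'
python3 -m inch '[[[0,0,0.1,0,0,0,1],[0,0,0,0,0,0,1]]]'
```

```text
t: 9.75
tool_pos: [0.6317, 0.2064, 0.0307]
orientation: [-2.047, -2.383, 0.001]
force: [0.2, 0.2, -5.2]
opening: 0.0451
t: 9.95
tool_pos: [0.6318, 0.2064, 0.0298]
orientation: [-2.047, -2.383, 0.0]
force: [-1.0, -0.2, -4.8]
opening: 0.0446
t: 10.15
tool_pos: [0.6321, 0.2065, 0.0292]
orientation: [2.047, 2.383, 0.0]
force: [-0.4, -0.4, -2.8]
opening: 0.0446
```

Contact is starting at the expected height.

```bash
python3 -m inch '[[[0,0,0.1,0,0,0,1],[0,0,0,0,0,0,1]]]'
python3 -m inch '[[[0,0,0.1,0,0,0,1],[0,0,0,0,0,0,1]]]'
```

```text
t: 10.35
tool_pos: [0.6322, 0.2065, 0.0291]
orientation: [2.047, 2.383, 0.001]
force: [-5.6, -0.9, 4.5]
opening: 0.0449
t: 10.55
tool_pos: [0.6323, 0.2065, 0.0291]
orientation: [2.047, 2.383, 0.001]
force: [-8.2, -2.3, 11.0]
opening: 0.0449
```

```bash
python3 -m inch '[[[0,0,-0.15,0,0,0,1],[0,0,0,0,0,0,0.0],[0,0,0,0,0,0,-0.3],[0,0,0,0,0,0,-0.5],[0,0,0,0,0,0,-0.5]]]'
python3 -m inch '[[[0,0,0,0,0,0,-0.5],[0,0,-0.5,0,0,0,-0.5],[0,0,-1.5,0,0,0,-0.5],[0,0,-4,0,0,0,-0.5],[0,0,-4.5,0,0,0,-0.5]]]'
python3 -m inch '[[[0,0,-4.5,0,0,0,-0.5],[0,0,-4.5,0,0,0,-0.5],[0,0,-2.5,0,0,0,-0.5],[0,0,0,0,0,0,-0.5]]]'
python3 - <<'E'
from h import *
d=cam("wrist")
s=robot.read_state();print(s["t"],s["tool_pos"],s["opening"])
print("board",proj(d,[.6304,.2067,.024]),"w",proj(d,[.6304,.2067,.051]))
cv2.imwrite("pics/w3.png",d["image"])
R=Ro.from_rotvec(s["orientation"]).as_matrix();print(R.round(3))
for b in([.4908,-.2150,.2],): print((R.T@(np.array(b)-s["tool_pos"])*100).round(2))
E
```

```text
t: 11.05
tool_pos: [0.6321, 0.2064, 0.0285]
orientation: [2.047, 2.383, 0.0]
force: [-1.2, 0.4, -0.0]
opening: 0.0658
t: 11.55
tool_pos: [0.6307, 0.2061, 0.1339]
orientation: [-2.046, -2.381, 0.004]
force: [0.9, 0.2, 1.1]
opening: 0.0695
t: 11.95
tool_pos: [0.6346, 0.2071, 0.2568]
orientation: [2.043, 2.378, 0.015]
force: [-1.1, -0.3, 0.7]
opening: 0.0695
12.0 [0.63347248 0.20681047 0.25320981] 0.06947351060241776
board [276.71600802 180.80913281] w [276.61060306 185.1082107 ]
[[-0.151  0.989  0.007]
 [ 0.989  0.151  0.002]
 [ 0.001  0.007 -1.   ]]
[-39.56 -20.49   5.15]
```

View pics/w3.png

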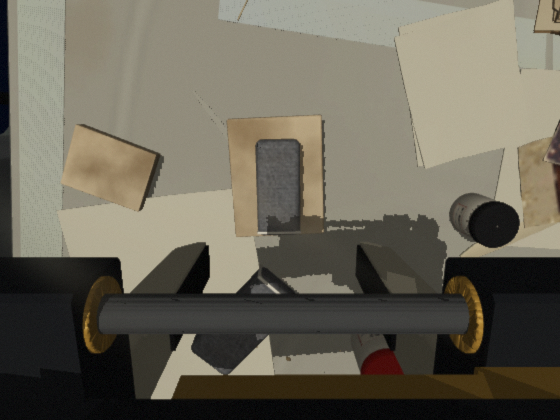

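The weight lies flat and released on the larger board, centred to about 5 mm: weight (279,185), board centre (277,176), of which roughly 4 px is parallax. Next, the bar.

```bash
python3 -m inch '[[[-1.65,-0.855,0,0,0,-1.6,0.35],[-3.3,-1.71,0,0,0,0,0.35],[-3.3,-1.71,0,0,0,0,0.35],[-3.3,-1.71,0,0,0,0,0.35],[-3.3,-1.71,0,0,0,0,0.35]]]'
python3 -m inch '[[[-3.3,-1.71,0,0,0,0,0.35],[-3.3,-1.71,0,0,0,0,0.35],[-3.3,-1.71,0,0,0,0,0.35],[-3.3,-1.71,0,0,0,0,0.35],[-3.3,-1.71,0,0,0,0,0.35]]]'
python3 -m inch '[[[-3.3,-1.71,0,0,0,0,0.35],[-3.3,-1.71,0,0,0,0,0.35],[-1.65,-0.855,0,0,0,0,0.35],[0,0,0,0,0,0,0.35],[0,0,0,0,0,0,0.35]]]'
python3 - <<'E'
from h import *
import pickle
d=cam("wrist");pickle.dump(d,open("w4.pkl","wb"))
s=robot.read_state();print(s["t"],s["tool_pos"],s["opening"])
for b in(-.062,0,.062): print("bar",proj(d,np.array([.4908,-.2150,.095])+b*np.array([-.176,.984,0])))
cv2.imwrite("pics/w4.png",d["image"])
R=Ro.from_rotvec(s["orientation"]).as_matrix();print(R.round(3))
E
```

```text
t: 12.5
tool_pos: [0.5806, 0.0455, 0.2468]
orientation: [-2.012, -2.41, 0.003]
force: [0.4, -0.1, -0.2]
opening: 0.0346
t: 13.0
tool_pos: [0.5258, -0.1319, 0.247]
orientation: [-2.012, -2.409, 0.001]
force: [-0.1, 0.3, 1.5]
opening: 0.0301
t: 13.5
tool_pos: [0.4994, -0.2192, 0.2473]
orientation: [-2.014, -2.408, -0.0]
force: [0.4, -0.3, -0.4]
opening: 0.0303
13.55 [ 0.49975017 -0.21875746  0.24755515] 0.03011185483402044
bar [274.73696193 256.58261133]
bar [274.46008006 189.6245182 ]
bar [274.1569295  116.31389356]
[[-0.178  0.984 -0.001]
 [ 0.984  0.178  0.001]
 [ 0.001 -0.001 -1.   ]]
```

View pics/w4.png

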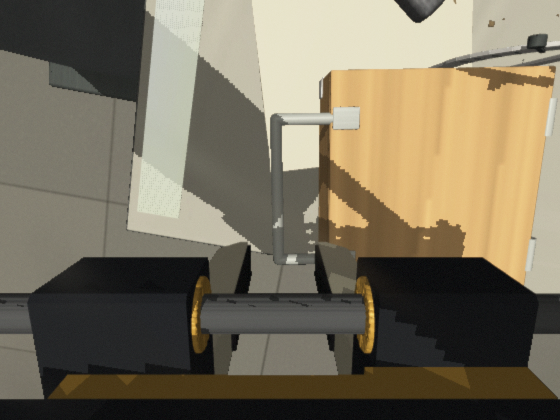

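The wrist view shows the bar from (276,118) to (279,259), with its centre at (277.5,188.5).

Run:
```python
from h import *
import pickle
d=pickle.load(open("w4.pkl","rb"))
a,b=ray(d,(276,118),.095),ray(d,(279,259),.095);m=(a+b)/2;print(a,b,m,np.linalg.norm(a-b),np.degrees(np.arctan2((a-b)[1],(a-b)[0])))
s=robot.read_state();R=Ro.from_rotvec(s["orientation"]).as_matrix()
m[2]=.076;print((R.T@(m-s["tool_pos"])*100).round(2))
```

```text
[ 0.48163329 -0.1550621   0.095     ] [ 0.50594426 -0.27762447  0.095     ] [ 0.49378878 -0.21634328  0.095     ] 0.12495021873645362 101.21932806033129
[ 0.32 -0.53 17.16]
```

```bash
python3 -m inch '[[[0.3,-0.6,3,0,0,-0.9,0.35],[0,0,4,0,0,0,0.35],[0,0,4,0,0,0,0.35],[0,0,3,0,0,0,0.35],[0,0,1.5,0,0,0,0.35]]]'
python3 -m inch '[[[0,0,1,0,0,0,0.35],[0,0,0.8,0,0,0,0.35],[0,0,0,0,0,0,0.35],[0,0,0,0,0,0,0.6],[0,0,0,0,0,0,1]]]' 25
python3 -m inch '[[[0,0,0,0,0,0,1],[0,0,0,0,0,0,1],[0,0,0,0,0,0,1],[0,0,0,0,0,0,1]]]'
```

```text
t: 14.05
tool_pos: [0.4919, -0.2152, 0.0898]
orientation: [-1.99, -2.425, 0.001]
force: [0.5, -1.0, 0.1]
opening: 0.0297
t: 14.55
tool_pos: [0.4945, -0.2183, 0.0768]
orientation: [1.994, 2.425, 0.001]
force: [-0.7, 0.7, -0.0]
opening: 0.0184
t: 14.95
tool_pos: [0.4941, -0.2182, 0.0764]
orientation: [1.994, 2.426, 0.0]
force: [-1.4, 1.1, 6.4]
opening: 0.0089
```

The bar is pinched: opening 8.9 mm at the expected position. Tool y is box +x, so I'll follow the arc.

```bash
python3 -m inch '[[[0,0.02,-0.98,0,0,0,1],[0,0.066,-0.98,0,0,0,1],[0,0.107,-0.973,0,0,0,1],[0,0.149,-0.973,0,0,0,1]]]' 30
python3 -m inch '[[[0,0.19,-0.96,0,0,0,1],[0,0.235,-0.956,0,0,0,1],[0,0.275,-0.94,0,0,0,1],[0,0.315,-0.932,0,0,0,1],[0,0,0,0,0,0,1]]]'
python3 - <<'E'
from h import *
c=cam("side");cv2.imwrite("pics/s5.png",cv2.resize(c["image"][200:420,200:500],None,fx=2,fy=2))
s=robot.read_state();print(s["t"],s["tool_pos"],s["force"],s["wrist_torque"],s["opening"])
E
```

```text
t: 15.35
tool_pos: [0.4972, -0.2175, 0.1152]
orientation: [1.995, 2.426, -0.0]
force: [6.3, -4.0, -4.1]
opening: 0.009
t: 15.85
tool_pos: [0.5071, -0.2155, 0.1538]
orientation: [1.994, 2.426, -0.001]
force: [-2.1, -4.3, -1.1]
opening: 0.009
15.9 [ 0.50674593 -0.21554976  0.15294793] [-0.68063781 -5.46462545 -1.34908196] [-1.00231024  0.25528927 -0.02213962] 0.008957860709961173
```

View pics/s5.png

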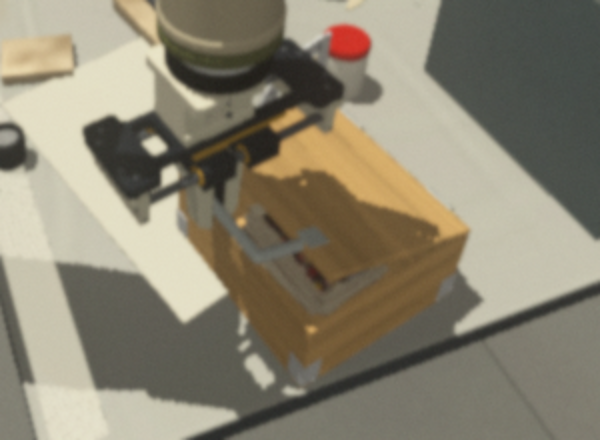

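The lid is rising with the bar held in the fingers, and the forces are small. Continuing to 50°.

```bash
python3 -m inch '[[[0,0.355,-0.915,0,0,0,1],[0,0.395,-0.9,0,0,0,1],[0,0.435,-0.88,0,0,0,1],[0,0.47,-0.861,0,0,0,1],[0,0.51,-0.84,0,0,0,1]]]'
python3 -m inch '[[[0,0.545,-0.816,0,0,0,1],[0,0.58,-0.79,0,0,0,1],[0,0.615,-0.767,0,0,0,1],[0,0,0,0,0,0,1]]]'
python3 -m inch '[[[0,0.648,-0.735,0,0,0,1],[0,0.678,-0.712,0,0,0,1],[0,0.71,-0.675,0,0,0,1],[0,0.737,-0.651,0,0,0,1],[0,0,0,0,0,0,1]]]'
python3 - <<'E'
from h import *
import pickle
s=robot.read_state();print(s["t"],s["tool_pos"],s["force"],s["wrist_torque"],s["opening"])
p=np.array(s["tool_pos"])+[0,0,.019]
print("angle by z",np.degrees(np.arcsin((p[2]-.095)/.225)))
c=cam("side");pickle.dump(c,open("s6.pkl","wb"));cv2.imwrite("pics/s6.png",cv2.resize(c["image"][180:400,200:500],None,fx=2.6,fy=2.6))
E
```

```text
t: 16.4
tool_pos: [0.5264, -0.2116, 0.1959]
orientation: [-1.994, -2.424, 0.005]
force: [-6.8, -5.4, 2.7]
opening: 0.009
t: 16.8
tool_pos: [0.5438, -0.2083, 0.2214]
orientation: [-1.995, -2.425, 0.004]
force: [-13.2, -4.6, 8.6]
opening: 0.0091
t: 17.3
tool_pos: [0.5716, -0.2029, 0.2501]
orientation: [-1.996, -2.426, 0.003]
force: [-13.5, -2.7, 13.9]
opening: 0.0087
17.3 [ 0.57158445 -0.20290102  0.25011216] [-13.48126333  -2.66398737  13.92953471] [-0.58686283  2.38381163  0.01328362] 0.008688264145772867
angle by z 50.69924229006981
```

View pics/s6.png

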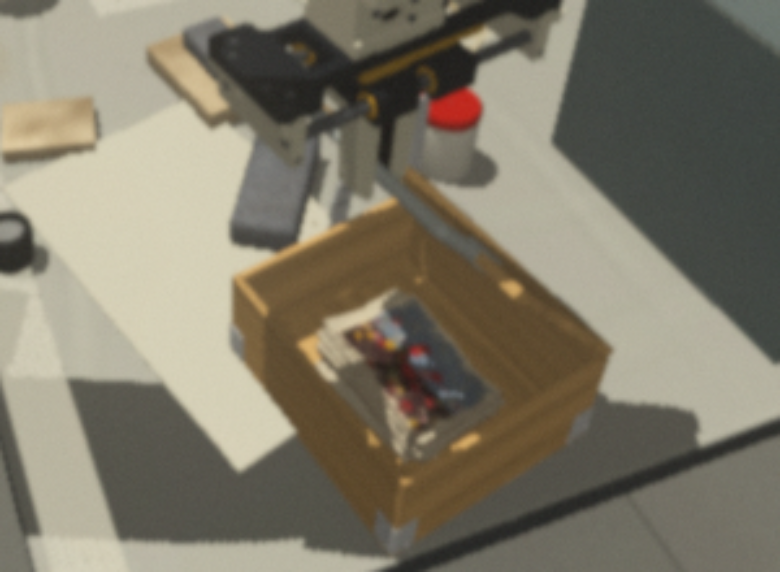

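The lid stands at about 50°, with the chord of the measured motion giving 50.2°. About 19 N of push is directed towards the hinge, so I'll relieve that radially and check the angle independently by camera.

```bash
python3 -m inch '[[[0,-0.13,-0.15,0,0,0,1],[0,0,0,0,0,0,1],[0,0,0,0,0,0,1],[0,0,0,0,0,0,1],[0,0,0,0,0,0,1]]]'
python3 - <<'E'
from h import *
s=robot.read_state();print(s["t"],s["tool_pos"],s["force"],s["wrist_torque"],s["opening"])
ya=np.radians(10.8);bx=np.array([np.cos(ya),np.sin(ya),0]);by=np.array([-bx[1],bx[0],0])
H=np.array([.4930,-.2160,.095])+.225*bx
c=cam("wrist");d=cam("top");e=cam("side")
def lidpt(a,r,y): a=np.radians(a); return H+y*by+bx*(-r*np.cos(a))+np.array([0,0,r*np.sin(a)])
for n,k in(("w",c),("t",d),("s",e)):
  for a in(45,50,55):
    print(n,a,"corner+y",proj(k,lidpt(a,.18,.1)).round(1),"corner-y",proj(k,lidpt(a,.18,-.1)).round(1),"bar+",proj(k,lidpt(a,.225,.062)).round(1),"bar-",proj(k,lidpt(a,.225,-.062)).round(1))
cv2.imwrite("pics/p7.png",np.hstack([c["image"][:300,:400],cv2.resize(d["image"][150:270,340:460],(300,300)),]))
T=cv2.resize(e["image"][180:380,240:440],(300,300)); cv2.imwrite("pics/p7.png",np.vstack([np.hstack([cv2.resize(c["image"],(500,375)),cv2.resize(d["image"][160:260,350:430],(300,375))])]))
E
```

```text
t: 17.85
tool_pos: [0.5703, -0.2031, 0.2491]
orientation: [-1.995, -2.426, 0.002]
force: [-4.1, -5.0, 3.1]
opening: 0.0089
17.85 [ 0.57031341 -0.20307586  0.24914669] [-4.1038336  -4.99531551  3.14083997] [-0.94144323  0.81572362  0.01280479] 0.008935432517935741
w 45 corner+y [325.   41.3] corner-y [314.2 395.3] bar+ [255.  122.8] bar- [258.  376.4]
w 50 corner+y [353.1  36.8] corner-y [335.6 408.6] bar+ [289.8 123.4] bar- [287.1 395.7]
w 55 corner+y [386.3  32.2] corner-y [360.3 421.8] bar+ [334.1 124. ] bar- [323.  415.8]
t 45 corner+y [371.7 215.8] corner-y [444.  204.1] bar+ [390.2 223.7] bar- [436.1 216.2]
t 50 corner+y [371.6 211.1] corner-y [444.4 199.3] bar+ [390.2 217.7] bar- [436.5 210.1]
t 55 corner+y [371.4 206. ] corner-y [444.6 194.1] bar+ [390.  211.2] bar- [436.7 203.6]
s 45 corner+y [313.7 224.4] corner-y [391.8 300.8] bar+ [311.7 229.5] bar- [360.5 278. ]
s 50 corner+y [319.3 217.6] corner-y [399.  292.8] bar+ [319.3 220.3] bar- [369.3 267.9]
s 55 corner+y [325.3 211.1] corner-y [406.5 285. ] bar+ [327.5 211.4] bar- [378.8 257.9]
```

View pics/p7.png

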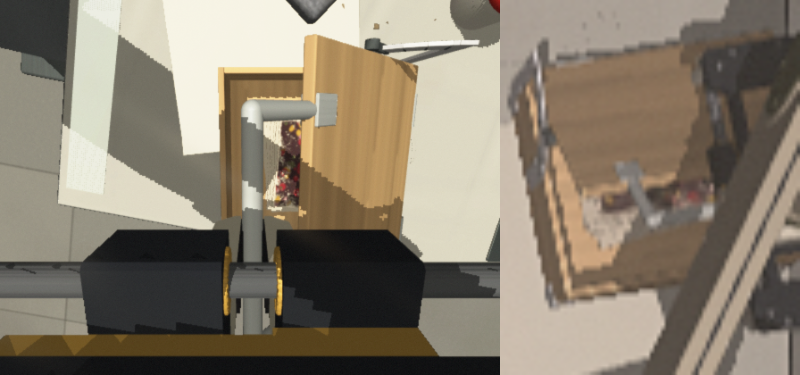

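Vision says about 49° (bar end in the wrist view at (281,118), top view row 219), and kinematics 49.1–49.5°. I'll raise it about 0.8° and let it settle.

```bash
python3 -m inch '[[[0,0.12,-0.1,0,0,0,1],[0,0.12,-0.1,0,0,0,1],[0,0,0,0,0,0,1],[0,0,0,0,0,0,1],[0,0,0,0,0,0,1]]]' 35
python3 -m inch '[[[0,0,0,0,0,0,1],[0,0,0,0,0,0,1],[0,0,0,0,0,0,1],[0,0,0,0,0,0,1],[0,0,0,0,0,0,1]]]'
python3 - <<'E'
from h import *
s=robot.read_state();p=np.array(s["tool_pos"])-[.4941,-.2182,.0764]
dx=p[:2]@[.982,.187];dz=p[2];print(s["t"],s["tool_pos"],s["force"],s["opening"],dx,dz)
print("angle x,z,chord",np.degrees([np.arccos(1-dx/.225),np.arcsin(dz/.225),2*np.arcsin(np.hypot(dx,dz)/.45)]),np.abs(s["dq"]).max())
d=cam("top"); e=cam("side"); cv2.imwrite("pics/p8.png",np.hstack([cv2.resize(d["image"][140:310,150:440],(400,300)),cv2.resize(e["image"][120:360,160:440],(400,300))]))
E
```

```text
t: 18.5
tool_pos: [0.5726, -0.2026, 0.2511]
orientation: [-1.995, -2.425, 0.003]
force: [-4.3, -4.4, 3.9]
opening: 0.0091
t: 19.0
tool_pos: [0.5726, -0.2026, 0.2511]
orientation: [-1.995, -2.425, 0.003]
force: [-3.9, -4.8, 2.9]
opening: 0.0088
19.0 [ 0.57258611 -0.20264956  0.25114543] [-3.94494334 -4.80562779  2.91287892] 0.008757651505160011 0.07998129480407097 0.17474543222178826
angle x,z,chord [49.86973582 50.9545371  50.56296291] 0.0014438434181235492
```

View pics/p8.png

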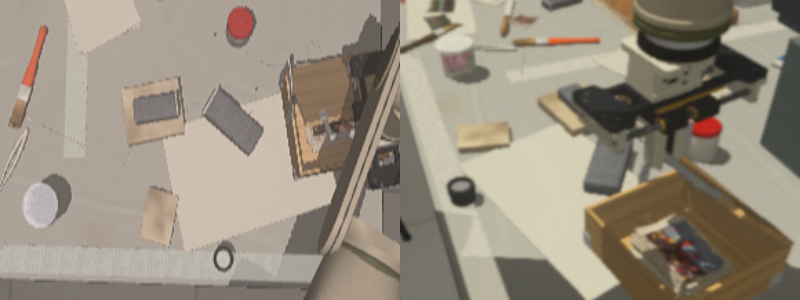

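The weight sits mid-board at (156,107) in the left picture. The jar, tub and loupe are where they were, and the lid is held steady. Handing in.

```bash
python3 -c "
from plant import robot
robot.close_job()"
```

```text
the job is handed in; nothing more can be done
```

I put the smaller weight flat on the larger pressing board and let go of it. I then raised the lid by its bar to about 50°, and handed the job in at t ≈ 19 s with the fingers still gripping the bar.

- **Lid angle:** the measured arm motion gave 49.9° (from x), 51.0° (from z) and 50.6° (chord). A camera check just before the last 0.8° lift read about 49°, so these agree to about 1°. I did not repeat the camera check after that lift.
- **Hold:** the lid was steady, with about 7 N on the tool, an opening of 8.8 mm and a grip of 35 N. Earlier in the lift the arm was pushing towards the hinge with about 19 N; I relieved that.
- **Weight:** it lies flat on the board, about 5 mm from the middle by the wrist picture. I did not correct that.
- **Other things:** the jar, tub and loupe look unmoved in the last picture; I did not measure them again.
- **Description mismatch:** the weight lay on the lid with its long side roughly along box x, not box y as described. I gripped it as it was seen.

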